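# Check a lead screw with the coarse thread comb

### The arm

A 6-joint arm with a two-finger parallel gripper is mounted at the origin on the work surface. World frame = base frame: x ahead of the robot, y to its left, z up, the work surface at z = 0. Lengths are in m, angles in rad, forces in N, time in s.
With the tool pointing down it reaches from about 0.325 to 0.9 m from the base axis. Payload 6.1 kg.
Tool frame: the origin (TCP) lies between the finger pads; the fingertips stand 17 mm ahead of it and the grasp point (between the pads) lies 2 mm behind it; z points along the fingers, y is the line along which they close (so a half turn about z gives the same grasp; the last joint's range is limited). The gripper opens to 85 mm and grips with 20 to 120 N. Pads are 22 mm wide; open, the fingers measure 114 mm over their backs; the gripper's body (76 mm by 85 mm) begins 54 mm behind the grasp point. The pads swing forward as they close: fully open they stand 13 mm farther back than shut.
Start: joints at [-1.264, 0.22, 1.526, -0, 1.395, -0.126], TCP at [0.262, -0.567, 0.248] pointing down, gripper open.
Joint ranges: [-2.98, 2.98], [-0.91, 2.08], [0.09, 2.57], [-1.24, 4.39], [0.2, 2.65], [-2.68, 2.68]. Speed limits (rad/s): [2.57, 2.57, 3.01, 3.14, 3.14, 3.14].

### API

Orientations are given as a 3x3 rotation matrix whose columns are the frame's x, y, z axes.
In Python, from rig import manip gives the robot as it stands.
- The arm moves only by the tool move_arm, never from a script. Its argument "motion" is a list of rows, each a list of 5 numbers: the shift along the tool's x, y, z in units of 30 mm (1.0 is 30 mm), then the turn about the tool's z in units of 8 degrees (1.0 is 8 degrees), then the opening, from 0 (shut) to 1 (fully open). A call has 1 to 20 rows; each row shifts and turns the commanded pose from where the row before left it, along the tool's axes as they then stand; what a row does not reach is not made up. A row lasts 1/10 s, in which the tool goes at most 50 mm and 8.59 degrees, less where a joint would pass 70% of its speed; a pose out of reach is approached as far as the arm can. A call is refused whole if a number of a shift passes 1 or a number of a turn 1, either way. A call with a gripper value outside its range is refused whole. The fingers move at their own pace and stop on an object; "squeeze" is the grip in N (left out, the last holds). Time passes only in rows, so rows that do not move let the fingers close. It gives the time, the measured TCP pose, the force, the opening and the grip force at its end, in the units of the state.
- manip.state(): the state, without advancing time (a new reading comes with each control period).
- manip.snapshot(name): name is "scene" or "top" or "wrist"; returns the picture (480x640x3 uint8, red, green, blue); there is no depth.
- manip.calibration(name): a dict with "K" (3x3 intrinsics, pixels), "R" (3x3) and "t" (3): a world point X has camera coordinates R X + t. Camera axes: x right, y down, z forward; pixel columns grow to the right and rows downward; lengths in m; the calibration is good to about 2 mm. A picture is of the moment at which its call begins: read the wrist's pose just before it. calibration takes no time and is no camera call; for the wrist camera it gives the pose at the moment of the call.
- manip.close_job(): hands the job in; it is judged then, once.
The state is a dict: "clock": time; "qpos": joint angles; "qvel": joint speeds; "effort": joint torques, N m; "position": TCP position; "ee_rot": TCP orientation; "wrist_force": force on the tool from outside, world axes, zero at the start; "moment": the same for the moment, N m; "width": finger opening in m; "grip_force": force on a finger pad.
Only numpy, scipy, OpenCV 4.12 (cv2) and the standard library are available. Lean on these libraries where they do the work, as an engineer would, in place of code of your own. Each camera call takes 0.05 s, during which the arm holds its last target. There are 200 camera calls.

### The job

Take the thread comb with the coarser teeth and the broad grip tab out of the black rack and set it, teeth down, between the guide pins on top of the lead screw in the cradle, touching down slowly and feeling along the thread until the teeth drop into the grooves. Press it home with about 8 N for a good second to be sure it sits flat, then let go and leave it standing there, seated flat along the thread. The toothed edge is a measuring edge: never push the comb against the screw or cradle with more than 30 N, and leave the other comb and everything else on the bench undisturbed.

Things in the scene. Friction and masses are not known exactly. Their poses are not given: they have to be found in the camera images.
- comb_coarse: Comb to use: steel leaf standing on its teeth in the rack. Bar 8 mm thick (x), 168 long (y), 18 high; above mid-length a grip tab 8 thick, 44 long (y), its top 59 mm above the origin. Origin: middle of the bar's lower edge, z up. Below it 5 teeth 5 mm high at 12 mm pitch (y = 0, +-12, +-24), 4.6 mm wide at root, 3 at tip. About 0.22 kg. Same either way round.
- comb_fine: The other comb, to be left alone: same bar, but a narrow grip tab (22 mm) and eight fine teeth at 7 mm pitch. The two stand side by side in the rack's two slots, in either order.
- rack: Fixed black rack, base 150 x 160 x 12 mm, origin at the centre of its underside, y along the combs. Two slots, at x = +40 and -40 mm, between end blocks (y = +-58 to +-74 mm, tops 38 mm above the bench) that hold the bar ends loosely (11 mm gap). The combs stand on the plate, origins 17 mm above the bench, in either order.
- stand: Fixed aluminium cradle, base 90 x 200 x 12 mm, origin at the centre of its underside, z up. It holds a level steel lead screw along its y (see screw_top). At y = +-68 mm an end cheek (top 62 mm above the bench) carries two upright guide pins, 6 mm diameter, at x = +-11.5 mm, tops 109 mm above the bench; the comb's bar ends go between them (4.5 mm play each side) and so cannot topple.
- screw_top (a point): Point on the crest line on top of the screw, at the cradle's x = 0, y = 0, 74 mm above the bench; axes as the cradle's. Screw: outside diameter 48 mm, root 37, pitch 12, grooves 6.2 wide and 5.5 deep, threaded over y = +-51 mm. Fixed and rigid, but left at any turn: where the grooves lie along y is not given. The nearest seat for the comb's origin is up to 6 mm from y = 0 either way, then every 12 mm.
- comb_edge (a point): The coarse comb's origin again (middle of the bar's lower edge, between the tooth roots). Seated, teeth inside the grooves, this edge lies on the crests, at the height of screw_top; while the tooth tips ride on the crests it is 5 mm higher.
- bottle: Amber glass bottle, 56 mm diameter, 120 mm tall, a bystander. Origin at the centre of its underside.
- tape: Flat roll of tape, 60 mm diameter, 19 mm high, a bystander. Origin at the centre of its underside.
- tipbox: Grey box with a clear lid, 82 x 112 x 53 mm, a bystander. Origin at the centre of its underside.
There are look-alikes about, which are no part of the job. Of the things that look like the rack, take the one that is nearest to the robot's base at the start.

How it is judged:
On the way, in this order (a step that is already met when the one before it is completed fails the run):
1. the coarse comb is lifted clear of the rack and everything else (height (world z) of comb_coarse above 0.06 m and contact force between comb_coarse and rack below 0.01 N and z of comb_coarse in the frame of stand above 0.083 m), for 0.2 s.
2. the coarse comb sits flat in the thread, teeth in the grooves, and is pressed onto it with 4 to 20 N for half a second (z of comb_coarse in the frame of stand between 0.07 and 0.0767 m and angle between comb_coarse's own y axis and vertical between 1.531 and 1.611 rad and angle between comb_coarse's own z axis and vertical below 0.35 rad and x of comb_coarse in the frame of stand between -0.009 and 0.009 m and y of comb_coarse in the frame of stand between -0.022 and 0.022 m and angle between the y axis of comb_coarse and the y axis of stand, either way round below 0.1 rad and contact force between comb_coarse and stand between 4 and 20 N), for 0.5 s.
At the end, for the whole second after the job is handed in: The coarse comb stands released and still in the thread between the pins: origin 70 to 76.7 mm above the cradle's underside, within 9 mm sideways and 22 mm lengthwise of its centre, long edge level within 0.04 rad and along the screw within 0.1 rad, leaning under 0.35 rad (z of comb_coarse in the frame of stand between 0.07 and 0.0767 m and angle between comb_coarse's own y axis and vertical between 1.531 and 1.611 rad and angle between comb_coarse's own z axis and vertical below 0.35 rad and x of comb_coarse in the frame of stand between -0.009 and 0.009 m and y of comb_coarse in the frame of stand between -0.022 and 0.022 m and angle between the y axis of comb_coarse and the y axis of stand, either way round below 0.1 rad and contact force between comb_coarse and stand above 0.5 N and linear speed of comb_coarse below 0.02 m/s and angular speed of comb_coarse below 0.2 rad/s); the robot touches nothing.
It fails at once if the comb is pushed against the screw or cradle with more than 30 N (contact force between comb_coarse and stand above 30 N).
It fails at once if the other comb or a bystander is moved by more than 20 mm or tipped (distance of any of comb_fine, bottle, tape, tipbox from where it was at the start of the episode above 0.02 m or angle between any of comb_fine, bottle, tape, tipbox's own z axis and vertical above 0.35 rad).
It also fails if it takes over 58 s, if anything falls off the work surface, if the arm or the gripper's body presses on something with over 40 N, if the wrist force passes 120 N, or if a joint passes its speed limit or range.

## Working session

There is one attempt and no reset: what is moved stays moved. The work goes in short steps, Python scripts to look and compute and a tool call to move; the robot and the scene stay as the last step left them, time stands still between calls to the robot, and variables do not carry over. Pictures are saved under pics/ and viewed, at most 10 in all, crops included, and the job is handed in when it is done.

Besides the shell and the picture viewer there is one more tool, called as name(argument=value, ...) on one line, values as JSON. move_arm: Moves the arm, as the interface text tells. Its arguments: {"type":"object","properties":{"motion":{"type":"array"},"squeeze":{"type":"number"}},"required":["motion"]}

```bash
mkdir -p pics; python3 - <<'E'
from rig import manip
import cv2,numpy as np
for n in("scene","top"):
    cv2.imwrite(f"pics/{n}0.png",manip.snapshot(n)[:,:,::-1])
    c=manip.calibration(n);print(n,c)
s=manip.state();print(s['clock'],s['position'],s['ee_rot'],s['wrist_force'],s['width'])
E
```

```text
scene {'K': array([[570.05720185,   0.        , 324.76239093],
       [  0.        , 570.05720185, 239.07187483],
       [  0.        ,   0.        ,   1.        ]]), 'R': array([[-0.76497132,  0.6439451 ,  0.01239318],
       [ 0.43161592,  0.52682821, -0.73222929],
       [-0.47804453, -0.55478532, -0.68094543]]), 't': array([ 0.5910023 , -0.07654274,  1.64701376])}
top {'K': array([[532.75664685,   0.        , 319.59644769],
       [  0.        , 532.75664685, 237.4831889 ],
       [  0.        ,   0.        ,   1.        ]]), 'R': array([[ 0.01325434, -0.99979539,  0.01528055],
       [-0.99267603, -0.01499206, -0.119873  ],
       [ 0.12007756, -0.0135798 , -0.99267163]]), 't': array([-0.25318432,  0.58414972,  1.35685027])}
0.1 [ 0.26197618 -0.56686412  0.24728589] [[ 9.07793004e-01  4.19418151e-01 -5.26775465e-04]
 [ 4.19418414e-01 -9.07791424e-01  1.71016873e-03]
 [ 2.39073559e-04 -1.77341854e-03 -9.99998399e-01]] [-0.13825858 -0.3088314  -1.13458539] 0.08523238807960472
```

View pics/top0.png

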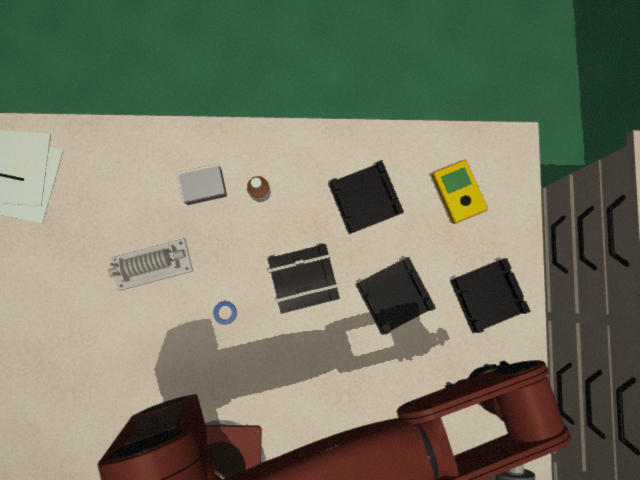

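View pics/scene0.png

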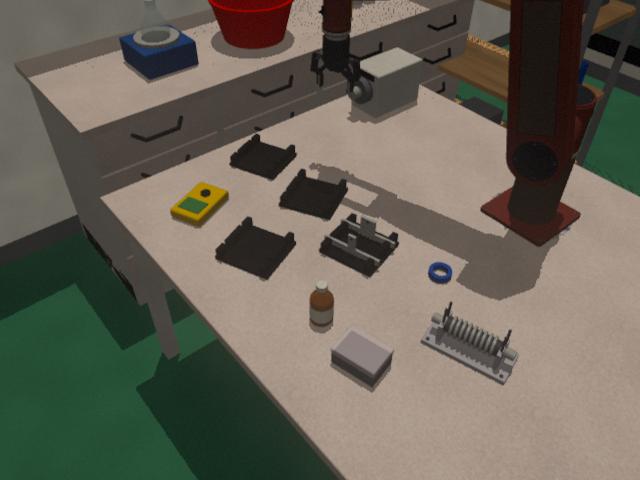

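The top view shows the rack holding the combs at about (303,278) and the cradle at about (150,263). The scene view shows the broad tab at (369,228), on the robot side of the rack, and the narrow tab at (351,242). I'll enlarge both areas.

```bash
cat > h.py <<'E'
from rig import manip
import cv2,numpy as np
def ray(n,px,z,c=None):
    c=c or manip.calibration(n);R,t=c['R'],c['t']
    o=-R.T@t;d=R.T@np.linalg.solve(c['K'],[px[0],px[1],1]);return o+d*(z-o[2])/d[2]
def proj(c,X):
    p=c['K']@(c['R']@np.asarray(X)+c['t']);return p[:2]/p[2]
E
python3 - <<'E'
from h import *
im=cv2.imread("pics/top0.png")
a=cv2.resize(im[230:330,255:355],None,fx=4,fy=4,interpolation=cv2.INTER_CUBIC)
b=cv2.resize(im[225:325,100:200],None,fx=4,fy=4,interpolation=cv2.INTER_CUBIC)
cv2.imwrite("pics/crop.png",np.hstack([a,b]))
for p,z in[((303,262),.035),((307,293),.035),((150,262),.074)]: print(ray("top",p,z))
E
```

```text
[ 0.52296258 -0.20253122  0.035     ]
[ 0.44279288 -0.21423872  0.035     ]
[0.51452595 0.18223554 0.074     ]
```

View pics/crop.png

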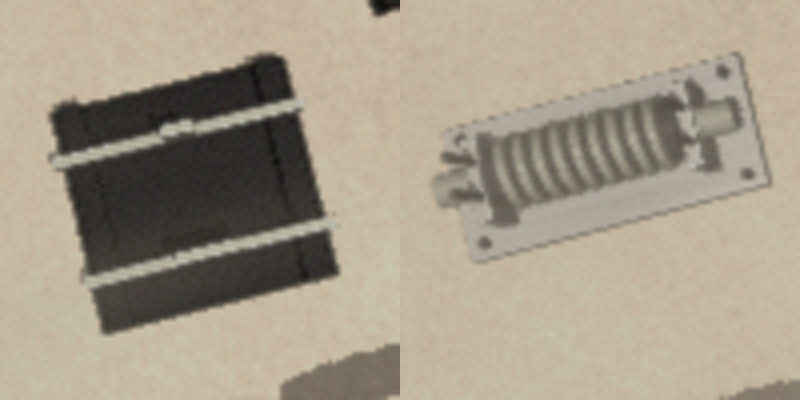

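The crop shows the lower comb, on the robot side, with its ends at (85,281) and (335,222). The upper comb runs from (55,162) to (298,103) with a small, narrow tab at (177,128). The cradle base corners are at about (740,53), (770,186), (480,262) and (442,130).

```bash
python3 - <<'E'
from h import *
f=lambda x,y:(255+x/4-.4,230+y/4-.4)
g=lambda x,y:(100+(x-400)/4-.4,225+y/4-.4)
for e in[((85,281),(335,222)),((55,162),(298,103))]:
    a,b=[ray("top",f(*q),.035) for q in e];d=a-b
    print("comb",(a+b)/2,np.linalg.norm(d),np.degrees(np.arctan2(d[1],d[0])))
P=[ray("top",g(*q),.012) for q in((740,53),(770,186),(480,262),(442,130))]
print(np.round(P,4),np.mean(P,0))
for i,j in((3,0),(2,1)):
    d=P[i]-P[j];print(np.linalg.norm(d),np.degrees(np.arctan2(d[1],d[0])))
c=manip.calibration("wrist");s=manip.state();print("cam in tool",s['ee_rot'].T@(-c['R'].T@c['t']-s['position']),c['R']@s['ee_rot'],c['K'])
# tool yaw
R=s['ee_rot'];print(np.degrees(np.arctan2(R[1,1],R[0,1])))
E
```

```text
comb [ 0.44419838 -0.2146803   0.035     ] 0.16596672196041015 103.99841661277542
comb [ 0.52096325 -0.19163611  0.035     ] 0.16259120527652235 104.50860814072891
[[0.5843 0.113  0.012 ]
 [0.4965 0.0894 0.012 ]
 [0.4441 0.2764 0.012 ]
 [0.5303 0.3064 0.012 ]] [0.51379037 0.19629894 0.012     ]
0.200817255418148 105.60954815752203
0.19419599824610329 105.64292506616859
cam in tool [ 7.48665845e-02  7.25322938e-05 -1.26339120e-01] [[ 5.33348337e-04  9.99999858e-01  3.17852318e-06]
 [-9.56185995e-01  5.10910826e-04 -2.92759426e-01]
 [-2.92759386e-01  1.53103494e-04  9.56186132e-01]] [[422.0021976   0.        319.1875832]
 [  0.        422.0021976 243.0218026]
 [  0.          0.          1.       ]]
-65.20209999795044
```

move_arm(motion=[[0.87,-0.68,0.14,0,1],[0.87,-0.68,0.14,0,1],[0.87,-0.68,0.14,0,1],[0.87,-0.68,0.14,0,1],[0.87,-0.68,0.14,0,1],[0.87,-0.68,0.14,0,1],[0.87,-0.68,0.14,0,1],[0.87,-0.68,0.14,0,1],[0.87,-0.68,0.14,0,1],[0.87,-0.68,0.14,0,1],[0.87,-0.68,0.14,0,1],[0.87,-0.68,0.14,0,1],[0,0,0,-0.99,1],[0,0,0,-0.99,1],[0,0,0,-0.99,1],[0,0,0,-0.99,1],[0,0,0,-0.99,1],[0,0,0,-0.99,1],[0,0,0,-0.99,1],[0,0,0,-0.99,1]])

```text
clock: 2.1
position: [0.4435, -0.2135, 0.1975]
ee_rot: [[0.026, 1.0, -0.001], [1.0, -0.026, 0.001], [0.0, -0.001, -1.0]]
wrist_force: [0.7, -0.0, -0.8]
width: 0.0857
grip_force: 0.0
```

move_arm(motion=[[0,0,0,-0.99,0.6],[0,0,0,-0.99,0.6],[0,0,0,0,0.6],[0,0,0,0,0.6]])

```text
clock: 2.5
position: [0.4436, -0.2137, 0.1976]
ee_rot: [[-0.238, 0.971, -0.0], [0.971, 0.238, 0.0], [0.0, -0.0, -1.0]]
wrist_force: [-0.4, 0.6, 0.1]
width: 0.0513
grip_force: 0.0
```

```bash
python3 - <<'E'
from h import *
c=manip.calibration("wrist");im=manip.snapshot("wrist")
np.savez("w1.npz",K=c['K'],R=c['R'],t=c['t'])
cv2.imwrite("pics/w1.png",im[:,:,::-1])
s=manip.state();R=s['ee_rot'];print(s['clock'],s['position'],np.degrees(np.arctan2(R[1,1],R[0,1])),s['qpos'])
E
```

```text
2.55 [ 0.44363477 -0.21370156  0.19770668] 13.805116130323068 [-6.09207006e-01 -5.67843155e-02  1.91876152e+00 -5.26813779e-06
  1.28003295e+00 -8.50150181e-01]
```

View pics/w1.png

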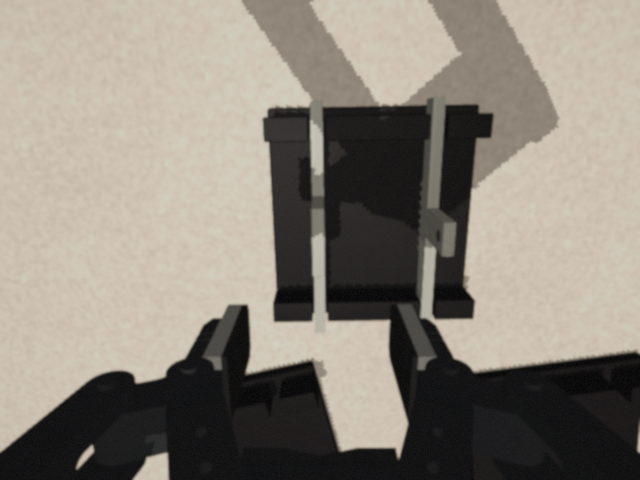

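The wrist view shows the near comb edge-on at column ~318, its bar ends at about (316,101) and (320,331). The fine comb, with its narrow tab at (447,238), is on the right at column ~432.

```bash
python3 - <<'E'
from h import *
c=dict(np.load("w1.npz"));s=manip.state()
a=ray(0,(317,101),.035,c);b=ray(0,(320,331),.035,c);d=a-b;m=(a+b)/2
print(a,b,m,np.linalg.norm(d),np.degrees(np.arctan2(d[1],d[0])))
print("tool delta units",s['ee_rot'].T@(m-s['position'])/.03)
im=cv2.imread("pics/w1.png");print([ (y,[x for x in range(300,340) if im[y,x].mean()>85]) for y in range(110,300,15)])
E
```

```text
[ 0.42268998 -0.13367382  0.035     ] [ 0.46452615 -0.29523597  0.035     ] [ 0.44360806 -0.21445489  0.035     ] 0.16689095679435106 104.51773579328622
tool delta units [-2.58564815e-02 -5.34175109e-03  5.42354992e+00]
[(110, [310, 311, 312, 313, 314, 315, 316, 317, 318, 319, 320, 321]), (125, [309, 310, 311, 312, 313, 314, 315, 316, 317, 318, 319, 320, 321, 322]), (140, [310, 311, 312, 313, 314, 315, 316, 317, 318, 319, 320, 321, 322, 323]), (155, [310, 311, 312, 313, 314, 315, 316, 317, 318, 319, 320, 321, 322, 323]), (170, [311, 312, 313, 314, 315, 316, 317, 318, 319, 320, 321, 322, 323]), (185, [312, 313, 314, 315, 316, 317, 318, 319, 320, 321, 322, 323]), (200, []), (215, [311, 312, 313, 314, 315, 316, 317, 318, 319, 320, 321, 322, 323]), (230, [312, 313, 314, 315, 316, 317, 318, 319, 320, 321, 322, 323, 324]), (245, [311, 312, 313, 314, 315, 316, 317, 318, 319, 320, 321, 322, 323, 324]), (260, [312, 313, 314, 315, 316, 317, 318, 319, 320, 321, 322, 323, 324, 325]), (275, [312, 313, 314, 315, 316, 317, 318, 319, 320, 321, 322, 323, 324, 325]), (290, [314, 315, 316, 317, 318, 319, 320, 321, 322, 323, 324, 325])]
```

move_arm(motion=[[-0.03,0,0.6,-0.09,0.6],[0,0,0.7,0,0.6],[0,0,0.7,0,0.6],[0,0,0.7,0,0.6],[0,0,0.7,0,0.6],[0,0,0.6,0,0.6],[0,0,0.4,0,0.6],[0,0,0.3,0,0.6],[0,0,0,0,0.6],[0,0,0,0,0],[0,0,0,0,0],[0,0,0,0,0],[0,0,0,0,0],[0,0,0,0,0],[0,0,0,0,0]], squeeze=60)

```text
clock: 4.05
position: [0.4446, -0.2151, 0.0578]
ee_rot: [[-0.254, 0.967, 0.001], [0.967, 0.254, -0.001], [-0.001, 0.001, -1.0]]
wrist_force: [-0.9, 1.7, 6.3]
width: 0.0074
grip_force: 59.1
```

move_arm(motion=[[0,0,-0.2,0,0],[0,0,-0.4,0,0],[0,0,-0.6,0,0],[0,0,-0.6,0,0],[0,0,-0.7,0,0],[0,0,-0.7,0,0],[0,0,-0.7,0,0],[0,0,-0.5,0,0],[0,0,-0.4,0,0],[0,0,0,0,0],[0,0,0,0,0],[0,0,0,0,0]])

```text
clock: 5.25
position: [0.4433, -0.2142, 0.1997]
ee_rot: [[-0.254, 0.967, -0.002], [0.967, 0.254, 0.001], [0.002, -0.001, -1.0]]
wrist_force: [0.2, 0.3, -2.9]
width: 0.0075
grip_force: 58.5
```

```bash
python3 - <<'E'
from h import *
s=manip.state();R=s['ee_rot'];print(s['clock'],s['position'],np.degrees(np.arctan2(R[1,1],R[0,1])),s['wrist_force'],s['moment'],s['width'],s['qpos'])
print(R.T@(np.array([.5138,.1963,.2])-s['position'])/.03)
im=manip.snapshot("wrist");cv2.imwrite("pics/w2.png",im[:,:,::-1])
E
```

```text
5.25 [ 0.44333918 -0.21419844  0.19973208] 14.713762972395731 [ 0.24600073  0.31802765 -2.94668383] [-0.00584726 -0.03583665  0.01352118] 0.007502004870934941 [-6.10405797e-01 -5.76266861e-02  1.91559509e+00  1.48266732e-05
  1.28572451e+00 -8.67212505e-01]
[1.26380273e+01 5.74707607e+00 3.67873588e-03]
```

View pics/w2.png

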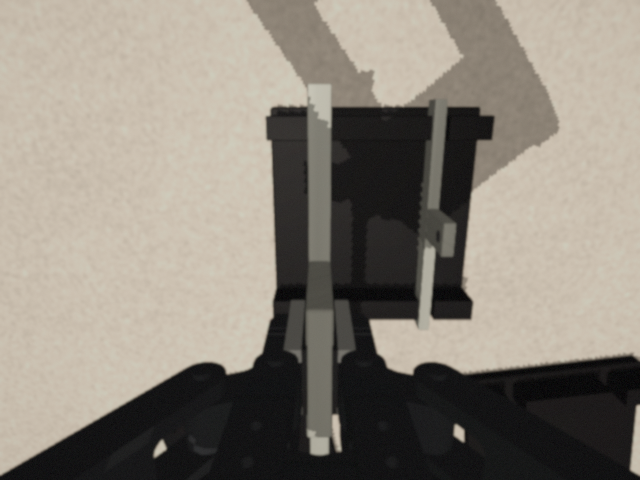

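The broad-tab coarse comb is held cleanly, with its tab at about (320,290). The fine comb is still in the rack at column ~432. Next I move over the cradle.

move_arm(motion=[[0.44,0.19,-0.1,0,0],[0.84,0.38,-0.1,0,0],[0.84,0.38,-0.1,0,0],[0.84,0.38,-0.1,0,0],[0.84,0.38,-0.1,0,0],[0.84,0.38,-0.1,0,0],[0.84,0.38,-0.1,0,0],[0.84,0.38,-0.1,0,0],[0.84,0.38,-0.1,0,0],[0.84,0.38,-0.1,0,0],[0.84,0.38,-0.1,0,0],[0.84,0.38,-0.1,0,0],[0.84,0.38,-0.1,0,0],[0.84,0.38,-0.1,0,0],[0.84,0.38,0,0,0],[0.44,0.19,0,-0.1,0],[0,0,0,0,0],[0,0,0,0,0]])

```text
clock: 7.1
position: [0.5125, 0.1954, 0.2424]
ee_rot: [[-0.268, 0.963, -0.001], [0.963, 0.268, -0.001], [-0.0, -0.001, -1.0]]
wrist_force: [0.0, -0.9, -2.7]
width: 0.0069
grip_force: 58.6
```

```bash
python3 - <<'E'
from h import *
c=manip.calibration("wrist");im=manip.snapshot("wrist")
np.savez("w3.npz",K=c['K'],R=c['R'],t=c['t'])
cv2.imwrite("pics/w3.png",im[:,:,::-1])
s=manip.state();R=s['ee_rot'];print(s['clock'],s['position'],np.degrees(np.arctan2(R[1,1],R[0,1])),s['wrist_force'],s['width'],s['qpos'])
E
```

```text
7.15 [0.51261044 0.19495609 0.24244977] 15.511933935195419 [-0.34296832 -0.29184224 -1.86713486] 0.007076235938356739 [ 2.19899765e-01  4.29265813e-02  1.73320235e+00 -5.00208662e-04
  1.36666668e+00 -5.07331238e-02]
```

View pics/w3.png

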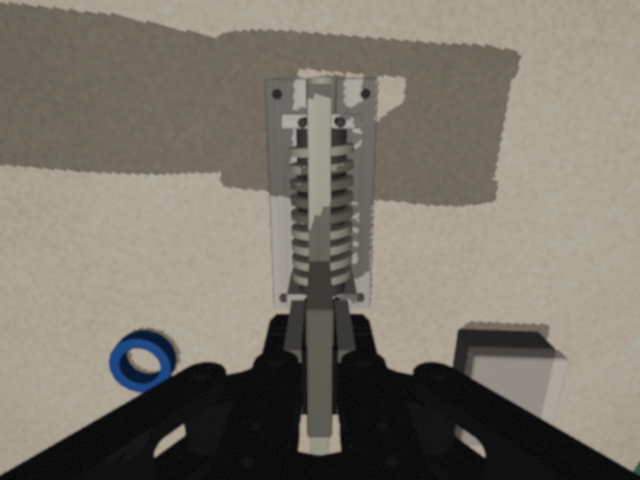

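The wrist view shows the cradle base corners at about (265,79), (377,79), (370,305) and (274,305). The far pins are at about (303,122) and (340,121), and the bar is centred at column 319.

```bash
python3 - <<'E'
from h import *
c=dict(np.load("w3.npz"));s=manip.state();R=s['ee_rot']
P=[ray(0,q,.012,c) for q in((265,79),(377,79),(370,305),(274,305))]
T=lambda X:R.T@(X-s['position'])*1000
for p in P:print(p,T(p))
m=np.mean(P,0);d=(P[0]+P[1]-P[2]-P[3])/2
print(m,T(m),np.linalg.norm(d),np.degrees(np.arctan2(d[1],d[0])))
H=[ray(0,q,.012,c) for q in((277,94),(365,93),(361,298),(283,298))]
m=np.mean(H,0);d=(H[0]+H[1]-H[2]-H[3])/2
print(m,T(m),np.degrees(np.arctan2(d[1],d[0])))
# predicted pins given center
yh=d/np.linalg.norm(d);xh=np.array([yh[1],-yh[0],0])
for x in(-.0115,.0115):
  for z in(.062,.109):print(proj(c,np.r_[m[:2],0]+xh*x+yh*.068+[0,0,z]))
zb=s['position'][2]-.041+.018
for q in((320,78),(319,455)):print("bar end",T(ray(0,q,zb,c)))
im=cv2.imread("pics/w3.png")
for y in(100,150,350,420):
  r=im[y,300:345].mean(1).astype(int);print(y,r)
E
```

```text
[0.44422824 0.28094478 0.012     ] [101.24326782 -42.61199737 230.45888338]
[0.52942143 0.30473303 0.012     ] [101.38099394  45.83984944 230.3503587 ]
[0.58337678 0.11672148 0.012     ] [-94.2119549   47.54823053 230.43199051]
[0.49774392 0.09280529 0.012     ] [-94.35536191 -41.36149451 230.5410791 ]
[0.51369259 0.19880115 0.012     ] [  3.51423624   2.35364702 230.44557792] 0.1956014014387027 105.9452981773853
[0.5141896  0.19700016 0.012     ] [  1.64593086   2.35090009 230.44638105] 105.97470263354971
[304.96612032 122.09611246]
[302.40190335 123.71581414]
[337.88889068 121.8731877 ]
[341.24275445 123.4531142 ]
bar end [86.56551222  0.24103366 22.96266805]
bar end [-67.49731071   0.13182836  23.02875107]
100 [167 168 168 166 162 146 120 120 143 156 158 155 155 155 157 157 156 154
 154 154 155 155 155 154 155 155 154 155 153 149 137 119 105  98  92  83
  87  97 103 105 105 108 114 133 150]
150 [125 128 130 131 133 136 136 136 142 153 157 158 159 157 156 154 155 153
 153 153 153 153 154 152 153 153 153 152 152 146 133 127 131 132 132 129
 127 126 125 123 122 119 117 116 113]
350 [65 47 29 19 18 21 41 62 79 87 88 90 90 88 90 90 89 90 89 89 89 90 90 89
 92 90 89 91 90 90 84 72 53 26 20 21 26 41 59 71 76 76 78 79 78]
420 [100 136 154 159 157 150 132 101  82  84  87  87  88  87  87  88  86  88
  88  88  87  88  87  88  87  87  88  88  88  88  86  95 124 149 158 158
 157 145 117  70  28  16  14  19  12]
```

move_arm(motion=[[0,0.07,0.2,-0.04,0],[0,0,0.4,0,0],[0,0,0.5,0,0],[0,0,0.5,0,0],[0,0,0.5,0,0],[0,0,0.4,0,0],[0,0,0.4,0,0],[0,0,0.3,0,0],[0,0,0.3,0,0],[0,0,0.2,0,0],[0,0,0.1,0,0],[0,0,0,0,0],[0,0,0,0,0]])

```text
clock: 8.45
position: [0.5154, 0.1962, 0.1293]
ee_rot: [[-0.273, 0.962, 0.001], [0.962, 0.273, 0.0], [-0.0, 0.001, -1.0]]
wrist_force: [0.1, 0.6, -2.3]
width: 0.007
grip_force: 58.6
```

```bash
cat > st.py <<'E'
from h import *
s=manip.state();R=s['ee_rot'];print(s['clock'],s['position'].round(5),np.degrees(np.arctan2(R[1,1],R[0,1])).round(2),'Ftool',(R.T@s['wrist_force']).round(2),'M',s['moment'].round(3),s['width'],s['grip_force'],'tilt',R[2].round(4))
E
python3 st.py
```

```text
8.45 [0.51541 0.19621 0.12935] 15.84 Ftool [0.56 0.24 2.34] M [-0.006  0.007 -0.01 ] 0.006985228550639132 58.62512469291687 tilt [-0.e+00  8.e-04 -1.e+00]
```

move_arm(motion=[[0,0,0.05,0,0],[0,0,0.05,0,0],[0,0,0.05,0,0],[0,0,0.05,0,0],[0,0,0.03,0,0],[0,0,0.02,0,0],[0,0,0.01,0,0],[0,0,0,0,0]])

```text
clock: 9.25
position: [0.5151, 0.1961, 0.1211]
ee_rot: [[-0.273, 0.962, -0.0], [0.962, 0.273, 0.0], [0.0, -0.0, -1.0]]
wrist_force: [-0.3, 0.7, -0.8]
width: 0.0075
grip_force: 58.6
```

move_arm(motion=[[0,0,0.01,0,0],[0,0,0.01,0,0],[0,0,0.01,0,0],[0,0,0,0,0]])

```text
clock: 9.65
position: [0.5151, 0.1961, 0.1202]
ee_rot: [[-0.273, 0.962, -0.0], [0.962, 0.273, 0.0], [0.0, -0.0, -1.0]]
wrist_force: [1.1, 0.4, -2.1]
width: 0.0074
grip_force: 58.6
```

move_arm(motion=[[0,0,0.01,0,0],[0,0,0.01,0,0],[0,0,0.01,0,0],[0,0,0,0,0]])

```text
clock: 10.05
position: [0.5152, 0.1962, 0.1197]
ee_rot: [[-0.273, 0.962, 0.0], [0.962, 0.273, 0.0], [-0.0, 0.0, -1.0]]
wrist_force: [-1.9, -0.2, 3.1]
width: 0.0073
grip_force: 59.3
```

move_arm(motion=[[0.02,0,0,0,0],[0.02,0,0,0,0],[0.02,0,0,0,0],[0.02,0,0,0,0],[0,0,0,0,0]])

```text
clock: 10.55
position: [0.515, 0.1984, 0.1197]
ee_rot: [[-0.273, 0.962, 0.001], [0.962, 0.273, -0.0], [-0.0, 0.001, -1.0]]
wrist_force: [1.4, -3.3, 4.2]
width: 0.0071
grip_force: 59.5
```

```bash
python3 st.py
```

```text
10.55 [0.51501 0.19838 0.11973] 15.84 Ftool [-3.54  0.5  -4.22] M [-0.569 -0.276 -0.024] 0.007107970428491778 59.51263725757599 tilt [-4.0e-04  1.3e-03 -1.0e+00]
```

move_arm(motion=[[0.02,0,0,0,0],[0.02,0,0,0,0],[0.02,0,0,0,0],[0,0,0,0,0]])

```text
clock: 10.95
position: [0.5143, 0.2002, 0.1197]
ee_rot: [[-0.273, 0.962, 0.001], [0.962, 0.273, 0.0], [-0.0, 0.001, -1.0]]
wrist_force: [2.5, -4.8, 5.0]
width: 0.0074
grip_force: 59.8
```

move_arm(motion=[[0.02,0,0,0,0],[0.02,0,0,0,0],[0.02,0,0,0,0],[0,0,0,0,0]])

```text
clock: 11.35
position: [0.5118, 0.2024, 0.1178]
ee_rot: [[-0.273, 0.962, -0.003], [0.962, 0.273, 0.001], [0.001, -0.003, -1.0]]
wrist_force: [0.0, -0.6, -2.1]
width: 0.0072
grip_force: 58.6
```

The teeth have dropped in: the force fell to zero load and z fell by 2 mm. I'll lower gently until the comb seats.

move_arm(motion=[[0,0,0.02,0,0],[0,0,0.02,0,0],[0,0,0.02,0,0],[0,0,0,0,0]])

```text
clock: 11.75
position: [0.5132, 0.2019, 0.1172]
ee_rot: [[-0.273, 0.962, -0.001], [0.962, 0.273, 0.0], [0.0, -0.001, -1.0]]
wrist_force: [0.4, -0.4, -1.9]
width: 0.0072
grip_force: 58.6
```

```bash
python3 st.py
```

```text
11.75 [0.51321 0.20191 0.11719] 15.84 Ftool [-0.49  0.3   1.9 ] M [0.008 0.082 0.026] 0.0072362339166411275 58.58715891838074 tilt [ 2.e-04 -5.e-04 -1.e+00]
```

move_arm(motion=[[0,0,0.02,0,0],[0,0,0.02,0,0],[0,0,0.02,0,0],[0,0,0,0,0]])

```text
clock: 12.15
position: [0.5134, 0.202, 0.1157]
ee_rot: [[-0.273, 0.962, 0.0], [0.962, 0.273, 0.0], [0.0, 0.0, -1.0]]
wrist_force: [0.6, 0.5, -2.6]
width: 0.0072
grip_force: 58.6
```

move_arm(motion=[[0,0,0.01,0,0],[0,0,0.01,0,0],[0,0,0,0,0]])

```text
clock: 12.45
position: [0.5135, 0.202, 0.1152]
ee_rot: [[-0.273, 0.962, 0.0], [0.962, 0.273, 0.0], [0.0, 0.0, -1.0]]
wrist_force: [-0.4, 2.0, -2.4]
width: 0.0074
grip_force: 58.7
```

```bash
python3 st.py
```

```text
12.45 [0.51348 0.20199 0.11515] 15.84 Ftool [2.02 0.18 2.44] M [ 0.162 -0.012 -0.012] 0.0074425555783665465 58.65743637084961 tilt [ 2.e-04  2.e-04 -1.e+00]
```

move_arm(motion=[[0.01,0,0.01,0,0],[0,0,0.01,0,0],[0,0,0,0,0]])

```text
clock: 12.75
position: [0.5135, 0.2022, 0.1148]
ee_rot: [[-0.273, 0.962, 0.0], [0.962, 0.273, -0.0], [-0.0, 0.0, -1.0]]
wrist_force: [-0.8, 0.3, 1.8]
width: 0.007
grip_force: 59.1
```

move_arm(motion=[[0,0,0.01,0,0],[0,0,0.01,0,0],[0,0,0,0,0]])

```text
clock: 13.05
position: [0.5135, 0.2022, 0.1148]
ee_rot: [[-0.273, 0.962, 0.0], [0.962, 0.273, -0.0], [-0.0, 0.0, -1.0]]
wrist_force: [-3.8, -0.3, 7.5]
width: 0.0067
grip_force: 60.0
```

```bash
python3 st.py
```

```text
13.05 [0.51354 0.20216 0.11477] 15.84 Ftool [ 0.75 -3.75 -7.51] M [-0.166  0.621 -0.01 ] 0.006662889102727917 59.99208748340607 tilt [-1.e-04  3.e-04 -1.e+00]
```

The comb is seated at TCP z 0.1148, which puts its edge at about 74 mm, pressed with about 8–10 N. I'll hold for over a second.

move_arm(motion=[[0,0,0,0,0],[0,0,0,0,0],[0,0,0,0,0],[0,0,0,0,0],[0,0,0,0,0],[0,0,0,0,0],[0,0,0,0,0],[0,0,0,0,0],[0,0,0,0,0],[0,0,0,0,0],[0,0,0,0,0],[0,0,0,0,0],[0,0,0,0,0],[0,0,0,0,0]])

```text
clock: 14.45
position: [0.5135, 0.2022, 0.1148]
ee_rot: [[-0.273, 0.962, 0.0], [0.962, 0.273, -0.0], [-0.0, 0.0, -1.0]]
wrist_force: [-2.3, -0.0, 5.8]
width: 0.0071
grip_force: 60.0
```

```bash
python3 st.py
```

```text
14.45 [0.51351 0.20218 0.11475] 15.84 Ftool [ 0.58 -2.21 -5.82] M [-0.198  0.618 -0.053] 0.007118411181504036 59.98946785926819 tilt [-1.e-04  3.e-04 -1.e+00]
```

move_arm(motion=[[0,0,-0.02,0,0],[0,0,0,0,0],[0,0,0,0,0.12],[0,0,0,0,0.14],[0,0,0,0,0.16],[0,0,0,0,0.2],[0,0,0,0,0.25],[0,0,0,0,0.3],[0,0,0,0,0.4],[0,0,0,0,0.5],[0,0,0,0,0.6],[0,0,0,0,0.6],[0,0,0,0,0.6]], squeeze=20)

```text
clock: 15.75
position: [0.5134, 0.2022, 0.1145]
ee_rot: [[-0.273, 0.962, 0.0], [0.962, 0.273, -0.0], [-0.0, 0.0, -1.0]]
wrist_force: [-0.6, 0.4, 0.0]
width: 0.051
grip_force: 0.0
```

```bash
python3 st.py; python3 - <<'E'
from h import *
cv2.imwrite("pics/w4.png",manip.snapshot("wrist")[:,:,::-1])
E
```

```text
15.75 [0.51338 0.20218 0.11453] 15.84 Ftool [ 0.58 -0.48 -0.04] M [ 0.008 -0.01  -0.009] 0.05104810626826016 0.0 tilt [-0.e+00  1.e-04 -1.e+00]
```

View pics/w4.png

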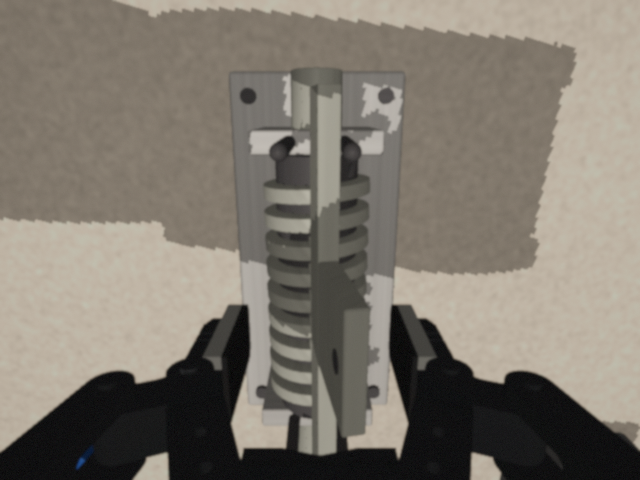

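The released comb leans to the right between the pins: its tab top is at about (355,310)–(353,432) and its bar top at about (326,110). I'll measure the lean.

```bash
python3 - <<'E'
from h import *
c=manip.calibration("wrist");s=manip.state();R=s['ee_rot']
T=lambda q,z:(R.T@(ray(0,q,z,c)-s['position'])*1000).round(1)
im=cv2.imread("pics/w4.png").mean(2).astype(int)
for y in(110,150,330,380,420):print(y,list(im[y,300:375]))
print([T((x,330),.132) for x in(344,367)],[T((x,430),.132) for x in(341,364)])
print([T((x,110),.092) for x in(312,338)],[T((x,150),.092) for x in (276,280,350,358)])
E
```

```text
110 [np.int64(146), np.int64(147), np.int64(150), np.int64(151), np.int64(154), np.int64(155), np.int64(156), np.int64(157), np.int64(152), np.int64(139), np.int64(112), np.int64(95), np.int64(92), np.int64(93), np.int64(93), np.int64(94), np.int64(99), np.int64(122), np.int64(147), np.int64(159), np.int64(163), np.int64(163), np.int64(162), np.int64(162), np.int64(160), np.int64(160), np.int64(158), np.int64(158), np.int64(157), np.int64(157), np.int64(157), np.int64(157), np.int64(156), np.int64(157), np.int64(156), np.int64(156), np.int64(155), np.int64(157), np.int64(154), np.int64(147), np.int64(129), np.int64(108), np.int64(104), np.int64(114), np.int64(116), np.int64(116), np.int64(116), np.int64(116), np.int64(118), np.int64(119), np.int64(120), np.int64(120), np.int64(117), np.int64(116), np.int64(116), np.int64(115), np.int64(115), np.int64(116), np.int64(116), np.int64(116), np.int64(117), np.int64(123), np.int64(139), np.int64(159), np.int64(173), np.int64(179), np.int64(179), np.int64(179), np.int64(179), np.int64(179), np.int64(174), np.int64(171), np.int64(172), np.int
[... 4017 characters left out ...]
p.int64(100), np.int64(100), np.int64(99), np.int64(99), np.int64(100), np.int64(98), np.int64(99), np.int64(98), np.int64(99), np.int64(99), np.int64(98), np.int64(99), np.int64(101), np.int64(100), np.int64(99), np.int64(100), np.int64(101), np.int64(104), np.int64(122), np.int64(146), np.int64(162), np.int64(166), np.int64(166), np.int64(161), np.int64(153), np.int64(158), np.int64(170), np.int64(176)]
[array([ 15.3,   7.2, -17.5]), array([ 15.3,  13.8, -17.5])] [array([-19.6,   6.8, -17.5]), array([-19.6,  14. , -17.5])]
[array([76. , -2.4, 22.5]), array([76. ,  6.4, 22.5])] [array([ 62.8, -14.9,  22.5]), array([ 62.8, -13.5,  22.5]), array([62.8, 10.7, 22.5]), array([62.8, 13.5, 22.5])]
```

The lean is about 0.17 rad, below the 0.35 limit, and the tab clears the fingers. I'll retreat straight up.

move_arm(motion=[[0,0,-0.2,0,0.6],[0,0,-0.3,0,0.6],[0,0,-0.5,0,0.6],[0,0,-0.5,0,0.6],[0,0,-0.6,0,0.6],[0,0,-0.6,0,0.6],[0,0,-0.6,0,0.6],[0,0,-0.5,0,0.6],[0,0,-0.3,0,0.6],[0,0,0,0,0.6],[0,0,0,0,0.6],[0,0,0,0,0.6]])

```text
clock: 17.0
position: [0.5127, 0.202, 0.2363]
ee_rot: [[-0.273, 0.962, -0.002], [0.962, 0.273, -0.0], [0.0, -0.002, -1.0]]
wrist_force: [-0.5, 0.2, -0.1]
width: 0.0512
grip_force: 0.0
```

```bash
python3 st.py; python3 - <<'E'
from h import *
cv2.imwrite("pics/w5.png",np.hstack([manip.snapshot("wrist")[60:460,120:520],manip.snapshot("scene")[150:400,250:550].repeat(1,0)[:,:400] if 0 else cv2.resize(manip.snapshot("scene")[200:400,350:550],(400,400))])[:,:,::-1])
E
```

```text
17.0 [0.51273 0.20201 0.23633] 15.84 Ftool [ 0.32 -0.38  0.1 ] M [ 0.008  0.029 -0.004] 0.051240125793164906 0.0 tilt [ 0.    -0.002 -1.   ]
```

View pics/w5.png

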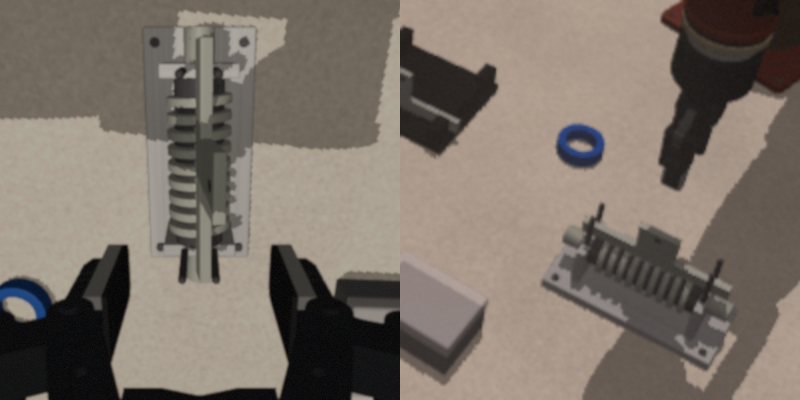

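The comb stands level in the thread between the pins, wrist crop (205,150) and scene crop (660,250). It leans slightly, the gripper is clear, and the tape and tip box look undisturbed. I'll hand the job in.

```bash
python3 -c "
from rig import manip
print(manip.close_job())"
```

```text
the job is handed in; nothing more can be done
None
```

The coarse comb is seated in the lead screw's thread between the guide pins, pressed at about 8–10 N for over a second, and released leaning about 0.17 rad (limit 0.35); I handed the job in at about 17 s, and no verdict came back.

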